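# Reset the tripped switch of the mosaic bench's tile grinder

## Task

The tile grinder's switch, the box with the red-handled lever, has tripped and its lever hangs half-way. Reset it: push the lever fully off (towards the red dot) and then firmly past the off stop, against its spring, until the latch resets, hold it there for about half a second, then throw it fully on (towards the green bar) to its stop and leave it there. Work by feel and do not force it: the switch must never be pushed with more than 25 N; do not disturb the switch with the blue handle, the jar or the mug.

Things in the scene. Friction and masses are not known exactly. Their poses are not given: they have to be found in the camera images.
- switch: Grey switch box with a red-handled lever, screwed to the bench, 150 (x) by 90 (y) by 60 mm high; origin at the centre of its underside, z up. Its own -x end is OFF, +x end is ON. A black hood of 50 by 22 mm stands to 82 mm above the bench, centred 33 mm to the +y side; the window in it shows a flag, red (open) or green (on).
- lever_pivot (a point): Pivot of the red lever, 55 mm above the bench straight above the box's origin; the lever swings in the box's x-z plane. It moves with light friction (1 to 2 N at the bar) and stays where left. Wear shifts its whole swing (off stop, spring, contacts and on stop together) by up to 0.25 rad (19 mm at the bar) either way, unseen: the ends must be felt.
- lever_bar (a point): Centre of the red round cross-bar at the end of the lever: 18 mm in diameter, 32 mm long along the box's y, on a 10 mm steel rod, 75 mm from the pivot (130 mm above the bench when upright). At the start it hangs between the stops, from 0.53 rad towards OFF to 0.35 rad towards ON. Get the lean from its position against the pivot.
- off_mark (a point): Red dot on top of the box at the OFF end. The lever meets the off stop at a lean of about 0.4 rad from upright to this side. Past it a spring resists: 5 to 6 N to start, 8 to 12 N where the latch resets (about 0.1 rad or 8 mm past the stop), 11 to 16 N where it bottoms hard (pushed at the bar, square to the lever and following its arc; more if pushed lower, or level so that the bar rubs along the finger). Let go, it springs back to the off stop.
- on_mark (a point): Green bar on top of the box at the ON end. At a lean of about 0.2 rad from upright to this side the lever begins to drag the contacts, with 4 to 6 N, and meets a hard stop near 0.55 rad, where the force climbs at once. It stays there when let go.
- latch (a joint): Reset latch inside the tripped switch (rad): 0 at rest, grows to 0.18 at most as the lever is pushed past the off stop against the spring; the switch is reset once it has been kept above 0.10. Springs back to 0 when the lever is let go.
- contacts (a joint): Main contacts of the tripped switch (rad), and its flag: 0 open (red), 0.35 at the hard stop (green); fully on means above 0.31. They stay where they are left.
- other_switch: A second grey switch box of the same size and form, with a blue-handled lever, already on; origin at the centre of its underside. To be left alone.
- other_bar (a point): Centre of the blue cross-bar (18 mm diameter, 32 mm long) of the other switch's lever, 75 mm from a pivot 55 mm above the bench; it leans to its +x side. To be left alone.
- jar_center (a point): Centre, half-way up, of a loose amber jar with a black lid, 66 mm in diameter, 60 mm high, on the bench on the robot's side of the switches.
- mug_center (a point): Centre, half-way up, of a loose blue mug, 76 mm in diameter, 90 mm high, with a side handle, on the bench beyond the switches.
Things that resemble listed ones, but are neither listed nor needed, are in the scene too. Leave any pink or purple look-alike of the switch alone.

How it is judged:
By the outcome, as a careful person would: the job done as asked, in the order asked, and still so for the second after the job is handed in, with the robot touching nothing.
It also fails if it takes over 54 s, if anything falls off the work surface, if the arm or the gripper's body presses on something with over 40 N, if the wrist force passes 120 N, or if a joint passes its speed limit or range.

## Robot

A 6-joint arm with a two-finger parallel gripper is mounted at the origin on the work surface. World frame = base frame: x ahead of the robot, y to its left, z up, the work surface at z = 0. Lengths are in m, angles in rad, forces in N, time in s.
With the tool pointing down it reaches from about 0.275 to 0.975 m from the base axis. Payload 8.4 kg.
Tool frame: the origin (TCP) lies between the finger pads; the fingertips stand 14 mm ahead of it and the grasp point (between the pads) lies 5 mm behind it (ctrl.tcp_to_tips is the distance from the TCP to the fingertips, in m); z points along the fingers, y is the line along which they close (so a half turn about z gives the same grasp; the last joint's range is limited). The gripper opens to 92 mm and grips with 3 to 60 N. Pads are 20 mm wide; open, the fingers measure 128 mm over their backs; the gripper's body (75 mm by 189 mm) begins 69 mm behind the grasp point.
Start: joints at [-1.288, 0.353, 1.633, -0, 1.155, -0.002], TCP at [0.176, -0.6, 0.229] pointing down, gripper open.
Joint ranges: [-2.63, 2.63], [-0.92, 2.1], [0.06, 2.66], [-1.3, 4.44], [0, 2.69], [-3.02, 3.02]. Speed limits (rad/s): [2.22, 2.22, 2.79, 3.14, 3.14, 3.14].

## Interface

Orientations are given as a unit quaternion [w, x, y, z].
In Python, from plant import ctrl gives the robot as it stands. The module is installed in compiled form; this text tells all that it offers. Calls block until the motion is done:
- ctrl.move_pose(position, orientation): joint-space move of the TCP to a pose.
- ctrl.move_l(position, orientation=None, v=0.15, threshold=None): straight line of the TCP; orientation=None keeps the orientation; v is the mean speed in m/s. With threshold (N) it stops when the force on the tool has changed by that much, and returns True; else False.
- ctrl.movej(angles): joint-space move.
- ctrl.grip(opening, grasp_force=None): finger opening in m; grasp_force is the grip in N (None keeps the last); returns when the fingers have stopped.
- ctrl.pause(seconds).
- ctrl.ik(position, orientation): joint angles nearest the present ones, or None.
- ctrl.get_obs(): the state.
- ctrl.get_image(name): name is "scene" or "top"; returns the picture (480x640x3 uint8, red, green, blue); there is no depth.
- ctrl.get_calibration(name): a dict with "fx", "fy", "cx", "cy" (pixels), "rvec" (rotation vector, rad) and "tvec" (3), from world to camera coordinates, as OpenCV has them. Camera axes: x right, y down, z forward; pixel columns grow to the right and rows downward; lengths in m; the calibration is good to about 2 mm. A picture is of the moment at which its call begins. get_calibration takes no time and is no camera call.
A pose or a line that the arm cannot do raises ctrl.IKError and nothing moves.
- ctrl.close_job(): hands the job in; it is judged then, once.
The state is a dict: "clock": time; "joints": joint angles; "joint_vel": joint speeds; "tau": joint torques, N m; "eef_pos": TCP position; "tcp_rot": TCP orientation; "contact_force": force on the tool from outside, world axes, zero at the start; "torque": the same for the moment, N m; "opening": finger opening in m; "finger_force": force on a finger pad.
Only numpy, scipy, OpenCV 4.12 (cv2) and the standard library are available. Lean on these libraries where they do the work, as an engineer would, in place of code of your own. Each camera call takes 0.05 s, during which the arm holds its last target. There are 200 camera calls.

## Working session

There is one attempt and no reset: what is moved stays moved. The work goes in short steps, each a Python script; the robot and the scene stay as the last script left them, time stands still between calls to the robot, and variables do not carry over. Pictures are saved under pics/ and viewed, at most 10 in all, crops included, and the job is handed in when it is done.

```bash
mkdir -p pics; python3 - <<'E'
from plant import ctrl
import cv2
for n in("scene","top"):
    cv2.imwrite(f"pics/{n}0.png",ctrl.get_image(n)[:,:,::-1]); print(n,ctrl.get_calibration(n))
print(ctrl.get_obs())
E
```

```text
scene {'fx': 525.717181318622, 'fy': 525.717181318622, 'cx': 317.97994939292937, 'cy': 239.25066932736954, 'rvec': array([ 1.99089952,  1.7348135 , -0.52557723]), 'tvec': array([-0.27193696, -0.33249409,  1.64817593])}
top {'fx': 573.4659817711713, 'fy': 573.4659817711713, 'cx': 328.67434884136827, 'cy': 228.0778550740887, 'rvec': array([ 2.17091967, -2.18066381,  0.08437972]), 'tvec': array([0.21447085, 0.49966016, 1.47827564])}
{'clock': 0.1, 'joints': array([-1.28837484e+00,  3.53618758e-01,  1.63404245e+00, -1.46068974e-05,
        1.15521631e+00, -2.37610147e-03]), 'joint_vel': array([ 1.27276195e-03,  3.71821502e-05, -3.97844726e-03,  9.41381916e-04,
        5.06880162e-06, -7.81868800e-04]), 'tau': array([-1.57437429e-03, -5.94907629e+01, -3.34930480e+01,  6.99069514e-02,
        1.84480503e-02, -1.47375846e-05]), 'eef_pos': array([ 0.17549243, -0.59940945,  0.22792127]), 'tcp_rot': array([-6.35213085e-04,  9.89877789e-01,  1.41920930e-01, -9.62760575e-05]), 'contact_force': array([-0.66167779, -0.11070714,  0.60054258]), 'torque': array([ 0.02349302, -0.01895167, -0.02223021]), 'finger_force': 0.0, 'opening': 0.09216532320846213}
```

View pics/scene0.png

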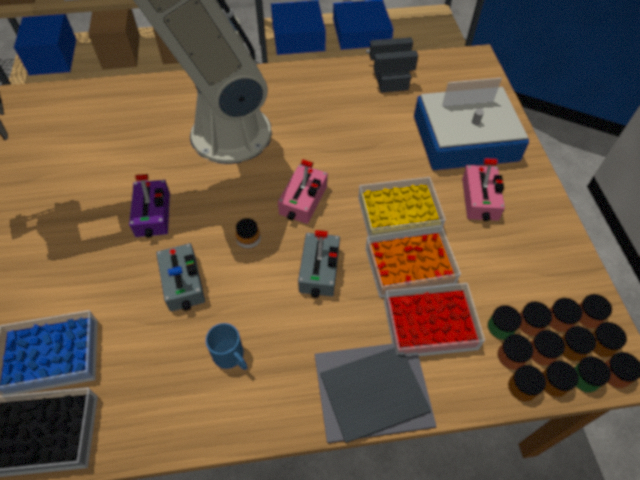

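View pics/top0.png

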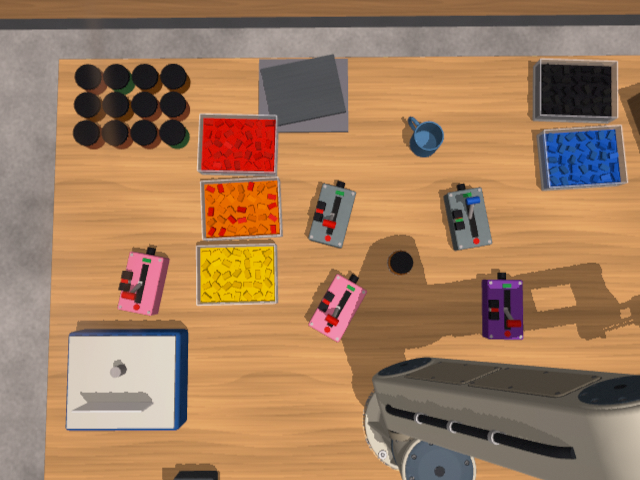

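View crops.

The target (grey box, red handle) is at top-view (332,213) and scene-view (320,263). The blue-handled switch is at top-view (467,217), the jar at (401,262) and the mug at (426,137). I'll enlarge the target in both views.

```bash
python3 - <<'E'
import cv2,numpy as np
a=cv2.imread("pics/top0.png")[173:253,292:372]; b=cv2.imread("pics/scene0.png")[222:302,280:360]
f=lambda i:cv2.resize(i,(400,400),interpolation=cv2.INTER_CUBIC)
cv2.imwrite("pics/crop0.png",np.hstack([f(a),f(b)]))
E
```

```text
(no output)
```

View pics/crop0.png

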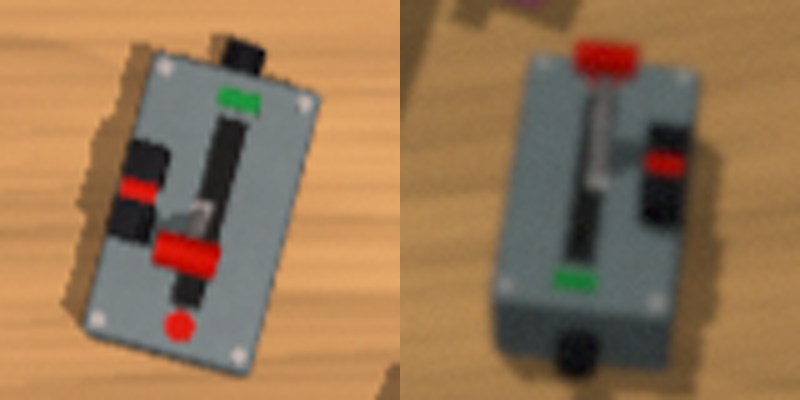

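The crop shows the box's top corners, the bar at top-view (329.4,224.2) and scene-view (321.4,233.8), and the red dot near the robot side. The lever leans toward OFF.

```bash
cat > h.py <<'E'
import cv2,numpy as np
from plant import ctrl
def cam(n):
    c=ctrl.get_calibration(n); K=np.array([[c["fx"],0,c["cx"]],[0,c["fy"],c["cy"]],[0,0,1.]])
    return K,cv2.Rodrigues(c["rvec"])[0],np.array(c["tvec"])
def plane(n,uv,z):
    K,R,t=cam(n); d=R.T@np.linalg.inv(K)@[*uv,1]; o=-R.T@t
    return o+d*(z-o[2])/d[2]
def tri(a,b):
    P=[K@np.c_[R,t] for K,R,t in map(cam,("top","scene"))]
    X=cv2.triangulatePoints(P[0],P[1],np.array(a,float).reshape(2,1),np.array(b,float).reshape(2,1)); return (X[:3]/X[3]).ravel()
E
python3 - <<'E'
from h import *
T=lambda x,y,z=.06:plane("top",(292+x/5,173+y/5),z)
S=lambda x,y,z=.06:plane("scene",(280+(x-400)/5,222+y/5),z)
ct=[T(155,52),T(320,95),T(247,375),T(88,335)]
cs=[S(530,52),S(702,70),S(668,315),S(493,293)]
for c in(ct,cs):
    m=np.mean(c,0);ax=(c[0]+c[1]-c[2]-c[3])/2
    print(m,np.degrees(np.arctan2(ax[1],ax[0])),np.linalg.norm(ax),np.linalg.norm(c[0]-c[1]),c if 0 else'')
print("dot",T(180,327),"green",T(240,101),S(576,280))
print("bar",tri((329.4,224.2),(321.4,233.8)))
print("other",plane("top",(467,217),.06),"jar",plane("top",(401,262),.06),"mug",plane("top",(426,137),.09))
E
```

```text
[0.52897032 0.20206559 0.06      ] -14.165661446871985 0.14882537943418553 0.08743386266633876 
[0.53048216 0.20451079 0.06      ] 164.86964343683877 0.14507591824742425 0.08971927725910568 
dot [0.47104827 0.21383114 0.06      ] green [0.5868867  0.18262257 0.06      ] [0.58691448 0.18532944 0.06      ]
bar [0.50171538 0.21090493 0.12335964]
other [ 0.52405293 -0.14062735  0.06      ] jar [0.41028142 0.029124   0.06      ] mug [ 0.72463262 -0.03504778  0.09      ]
```

```bash
cat >> h.py <<'E'
from scipy.spatial.transform import Rotation as Ro
YAW=np.radians(-14.8); C=np.array([.5297,.2033,0]); PIV=C+[0,0,.055]
X=np.array([np.cos(YAW),np.sin(YAW),0]); Z=np.array([0,0,1.]); Y=np.cross(Z,X)
def pose(th,side,gap=0.,flip=1,lift=0.,up=.004):
    """Closed fingers beside the bar at lean th (+ = ON); side=+1: fingers on the ON side."""
    ph=np.clip(th,-.5,.5)
    ax=np.sin(ph)*X+np.cos(ph)*Z; n=np.cos(ph)*X-np.sin(ph)*Z
    p=PIV+.075*(np.sin(th)*X+np.cos(th)*Z)+side*(.019+gap)*n+up*ax+lift*Z
    M=np.c_[flip*n,np.cross(-ax,flip*n),-ax]; q=Ro.from_matrix(M).as_quat()
    return p,q[[3,0,1,2]]
def tang(th): return np.cos(th)*X-np.sin(th)*Z
E
python3 - <<'E'
from h import *
for f in(1,-1):
  for th,s,l in((-.4,1,.15),(-.4,1,0),(-.8,1,0),(-.4,-1,0),(0,-1,0),(.8,-1,0)):
    p,q=pose(th,s,flip=f,lift=l); r=ctrl.ik(p,q); print(f,th,np.round(p,3),None if r is None else np.round(r,2))
print("pink",plane("top",(338,308),.06),plane("top",(326,299),.125))
E
```

```text
1 -0.4 [0.517 0.207 0.285] [ 0.55  0.05  1.94 -0.37  0.9   2.58]
1 -0.4 [0.517 0.207 0.135] [ 0.55  0.26  2.09 -0.55  0.58  2.81]
1 -0.8 [0.492 0.213 0.12 ] None
1 -0.4 [0.483 0.216 0.12 ] [ 0.61  0.26  2.15 -0.6   0.55  2.93]
1 0 [0.511 0.208 0.134] [ 0.38  0.35  1.87 -0.    0.91  2.21]
1 0.8 [0.567 0.193 0.12 ] [0.2  0.68 1.46 0.22 1.46 1.96]
-1 -0.4 [0.517 0.207 0.285] [ 0.55  0.05  1.94 -0.37  0.9  -0.56]
-1 -0.4 [0.517 0.207 0.135] [ 0.55  0.26  2.09 -0.55  0.58 -0.33]
-1 -0.8 [0.492 0.213 0.12 ] [ 0.65  0.27  2.19 -0.85  0.53  0.06]
-1 -0.4 [0.483 0.216 0.12 ] [ 0.61  0.26  2.15 -0.6   0.55 -0.21]
-1 0 [0.511 0.208 0.134] [ 0.38  0.35  1.87 -0.    0.91 -0.93]
-1 0.8 [0.567 0.193 0.12 ] [ 0.2   0.68  1.46  0.22  1.46 -1.18]
pink [0.2952983 0.1893694 0.06     ] [0.32049456 0.21878775 0.125     ]
```

```bash
sed -i 's/np.clip(th,-.5,.5)/np.clip(th,-.6,.6)/; s/flip=1,lift/flip=-1,lift/' h.py; python3 - <<'E'
from h import *
o=ctrl.get_obs()
ctrl.move_l(o["eef_pos"]+[0,0,.12],v=.2)
ctrl.grip(0.,20)
p,q=pose(-.4,1,.012,lift=.18); ctrl.move_pose(p,q)
ctrl.move_l(*pose(-.4,1,.012),v=.1)
ctrl.pause(.3)
o=ctrl.get_obs(); print(o["clock"],o["contact_force"],o["eef_pos"]-pose(-.4,1,.012)[0],o["opening"])
im=[ctrl.get_image("top")[173:253,292:372],ctrl.get_image("scene")[202:282,280:360]]
cv2.imwrite("pics/c1.png",np.hstack([cv2.resize(i,(400,400),interpolation=cv2.INTER_CUBIC) for i in im])[:,:,::-1])
E
```

```text
7.525 [-0.43398364 -0.80772158 -0.06952571] [7.07860809e-05 5.92759796e-05 1.77060868e-04] 0.0006486438567638429
```

View pics/c1.png

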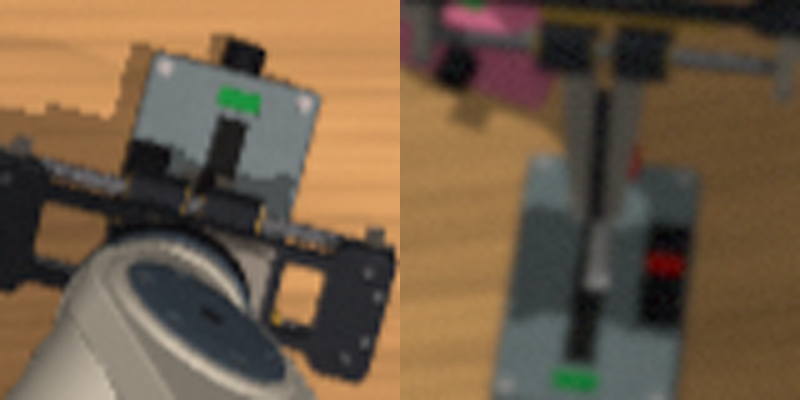

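The closed fingers stand on the ON side of the bar, clear of the hood (scene crop, around (600,190)). Next I'll push towards OFF by feel.

```bash
cat >> h.py <<'E'
def feel(th,n=4):
    f=[]
    for _ in range(n): f.append(ctrl.get_obs()["contact_force"]); ctrl.pause(.01)
    return np.mean(f,0)@tang(th)
E
python3 - <<'E'
from h import *
b=feel(-.4); print("bias",b)
for g in(.006,.003): ctrl.move_l(*pose(-.4,1,g),v=.03,threshold=6)
th=-.38
while th>-.9:
    th-=.02
    hit=ctrl.move_l(*pose(th,1,.002),v=.015,threshold=6)
    f=feel(th)-b; print(round(th,2),round(f,2),hit)
    if f>4.2 or hit: break
print(ctrl.get_obs()["clock"])
E
```

```text
bias -0.14151213052719755
-0.4 0.15 False
-0.42 -0.09 False
-0.44 0.07 False
-0.46 0.46 False
-0.48 0.1 False
-0.5 -0.16 False
-0.52 -0.01 False
-0.54 -0.24 False
-0.56 2.36 False
-0.58 4.84 False
11.1667
```

```bash
python3 - <<'E'
from h import *
b=-.14; th=-.58
print(feel(th)-b, ctrl.get_obs()["contact_force"])
for i in range(8):
    th-=.01
    hit=ctrl.move_l(*pose(th,1,.002),v=.01,threshold=5)
    f=feel(th)-b; print(round(th,2),round(f,2),hit)
    if f>6.5 or hit: break
o=ctrl.get_obs();print(o["clock"],o["contact_force"],o["eef_pos"]-pose(th,1,.002)[0])
im=ctrl.get_image("scene")[182:282,270:370]
cv2.imwrite("pics/c2.png",cv2.resize(im,(600,600),interpolation=cv2.INTER_CUBIC)[:,:,::-1])
E
```

```text
4.880224742675777 [ 4.60268278 -0.44472755  2.60287011]
-0.59 5.31 False
-0.6 6.13 False
-0.61 5.93 False
-0.62 6.81 False
12.3333 [ 4.09438542 -0.42716583  6.7959298 ] [0.00027869 0.00015327 0.00034237]
```

View pics/c2.png

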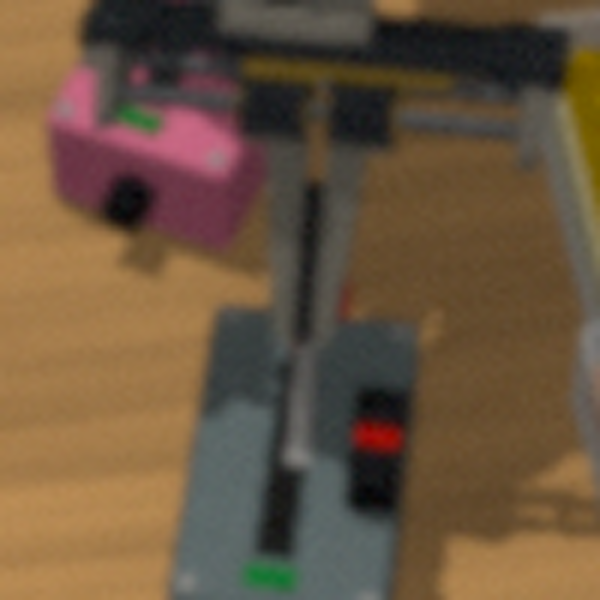

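```bash
python3 - <<'E'
from h import *
K,R,t=cam("scene"); Kt,Rt,tt=cam("top")
pr=lambda K,R,t,p:(lambda v:np.round(v[:2]/v[2],1))(K@(R@p+t))
for th in(-.3,-.4,-.45,-.5,-.55,-.6,-.65,-.7):
    c=PIV+.075*(np.sin(th)*X+np.cos(th)*Z)
    print(th,"top c",pr(Kt,Rt,tt,c),"scene c",pr(K,R,t,c),"scene +y end",pr(K,R,t,c+.016*Y))
print("start: top (329.4,224.2) scene (321.4,233.8); now scene end ~(327.8,232.5)")
E
```

```text
-0.3 top c [329.7 221.3] scene c [320.5 235.3] scene +y end [327. 236.]
-0.4 top c [329.  224.2] scene c [320.8 233.6] scene +y end [327.3 234.2]
-0.45 top c [328.7 225.6] scene c [321.  232.8] scene +y end [327.4 233.4]
-0.5 top c [328.3 227. ] scene c [321.1 232.1] scene +y end [327.6 232.7]
-0.55 top c [328.  228.3] scene c [321.2 231.4] scene +y end [327.7 232.1]
-0.6 top c [327.7 229.7] scene c [321.4 230.9] scene +y end [327.8 231.5]
-0.65 top c [327.4 230.9] scene c [321.5 230.4] scene +y end [327.9 231. ]
-0.7 top c [327.1 232.2] scene c [321.6 230. ] scene +y end [328.1 230.6]
start: top (329.4,224.2) scene (321.4,233.8); now scene end ~(327.8,232.5)
```

```bash
python3 - <<'E'
from h import *
b=-.14; th=-.51
while th>-.70:
    th-=.01
    hit=ctrl.move_l(*pose(th,1,-.0055),v=.01,threshold=5)
    o=ctrl.get_obs(); F=o["contact_force"]; f=feel(th)-b
    print(round(th,2),round(f,2),round(np.linalg.norm(F),1),hit,round((o["eef_pos"]-pose(th,1,-.0055)[0])@tang(th)*1e3,2))
    if f>11.5 or np.linalg.norm(F)>15 or hit or (th<-.625): break
print(o["clock"],F)
E
```

```text
-0.52 5.51 6.1 True 1.07
12.675 [ 4.60920514 -2.97450489  2.67665334]
```

```bash
python3 - <<'E'
from h import *
b=-.14; th=-.51
while th>-.70:
    th-=.01
    hit=ctrl.move_l(*pose(th,1,-.0055),v=.01,threshold=7)
    o=ctrl.get_obs(); F=o["contact_force"]; f=feel(th)-b
    print(round(th,2),round(f,2),F.round(1),hit)
    if f>11.5 or np.linalg.norm(F)>15 or hit or (th<-.625): break
print(o["clock"])
E
```

```text
-0.52 6.48 [ 3.1 -1.   6.4] False
-0.53 6.95 [ 4.  -1.5  5.4] False
-0.54 6.94 [ 4.7 -1.1  5.3] False
-0.55 7.13 [ 4.1 -0.1  6.2] False
-0.56 7.47 [ 4.2 -0.6  6.7] False
-0.57 8.17 [ 5.7 -1.3  6.9] False
-0.58 8.0 [ 5.2 -0.7  5.9] False
-0.59 8.5 [ 5.3 -1.5  6.2] False
-0.6 8.61 [ 5.7 -0.5  6.3] False
-0.61 9.1 [ 6.4 -1.7  5.8] False
-0.62 9.35 [ 5.2 -2.   7. ] False
-0.63 9.64 [ 5.6 -1.5  8.4] False
16.225
```

```bash
python3 - <<'E'
from h import *
b=-.14; th=-.63; last=9.6
while th>-.70:
    th-=.006
    hit=ctrl.move_l(*pose(th,1,-.0055),v=.008,threshold=5)
    F=ctrl.get_obs()["contact_force"]; f=feel(th)-b
    print(round(th,3),round(f,2),F.round(1),hit)
    if f>12.5 or f-last>1.1 or np.linalg.norm(F)>16 or hit: break
    last=f
ctrl.pause(.5); print(feel(th)-b,ctrl.get_obs()["clock"])
E
```

```text
-0.636 10.0 [ 5.7 -1.9  8.6] False
-0.642 10.01 [ 5.8 -2.1  9.1] False
-0.648 10.2 [ 6.  -1.5  9.6] False
-0.654 10.59 [ 5.5 -1.5  9.9] False
-0.66 10.28 [ 5.  -1.9  9.9] False
-0.666 11.85 [ 6.6 -1.6 10. ] False
11.41939539047194 18.4917
```

```bash
python3 - <<'E'
from h import *
ctrl.move_l(*pose(-.56,1,-.0055),v=.02); ctrl.move_l(*pose(-.48,1,.012),v=.04)
ctrl.move_l(*pose(-.48,1,.012,up=.05),v=.1)
ctrl.move_l(*pose(-.48,-1,.014,up=.05),v=.1)
ctrl.move_l(*pose(-.48,-1,.014),v=.06,threshold=6)
ctrl.pause(.1)
th=-.48; b=feel(th); o=ctrl.get_obs(); print(o["clock"],o["contact_force"])
for g in(.008,.004,0,-.003,-.0055):
    hit=ctrl.move_l(*pose(th,-1,g),v=.03,threshold=6); print(g,round(feel(th)-b,2),hit)
while th<.2 and not hit:
    th+=.04; hit=ctrl.move_l(*pose(th,-1,-.0055),v=.03,threshold=6); f=-(feel(th)-b); print(round(th,2),round(f,2),hit)
    if f>3.5: break
print(ctrl.get_obs()["clock"])
E
```

```text
22.25 [ 0.76725237 -0.22297469 -0.62986465]
0.008 -0.31 False
0.004 0.09 False
0 -0.01 False
-0.003 0.53 False
-0.0055 -0.51 False
-0.44 0.97 False
-0.4 0.12 False
-0.36 0.15 False
-0.32 -0.04 False
-0.28 0.09 False
-0.24 0.36 False
-0.2 0.42 False
-0.16 -0.31 False
-0.12 -0.01 False
-0.08 0.04 False
-0.04 -0.05 False
-0.0 0.5 False
0.04 1.17 False
0.08 1.27 False
0.12 1.38 False
0.16 1.7 False
0.2 1.65 False
0.24 1.62 False
29.0833
```

```bash
python3 - <<'E'
from h import *
im=[ctrl.get_image("top")[163:243,292:372],ctrl.get_image("scene")[202:282,280:360]]
cv2.imwrite("pics/c3.png",np.hstack([cv2.resize(i,(400,400),interpolation=cv2.INTER_CUBIC) for i in im])[:,:,::-1])
E
```

```text
(no output)
```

View pics/c3.png

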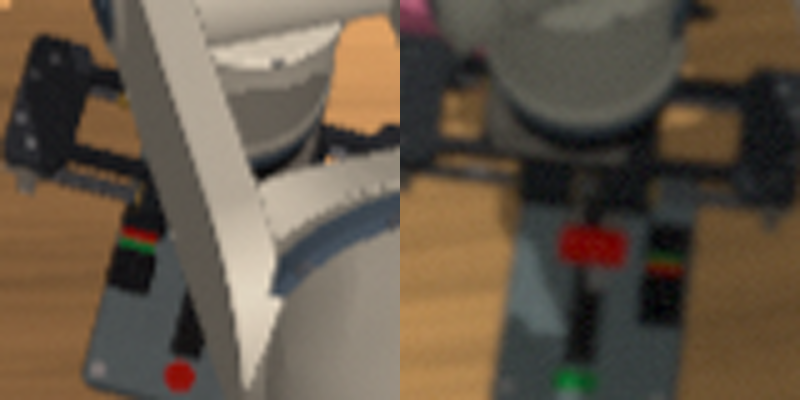

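The lever has swung ON-ward (bar at scene-view (318.4,251)) and the flag is part green, so the contacts are moving. I'll go on in fine steps until I feel the stop.

```bash
python3 - <<'E'
from h import *
K,R,t=cam("scene")
for th in(.1,.2,.3,.4,.5):
    v=K@(R@(PIV+.075*(np.sin(th)*X+np.cos(th)*Z))+t); print(th,(v[:2]/v[2]).round(1))
th=.24; b=feel(th)-(-1.62); base=None
F0=ctrl.get_obs()["contact_force"]; print("F",F0.round(2))
while th<.75:
    th+=.012
    hit=ctrl.move_l(*pose(th,-1,-.0055),v=.012,threshold=4)
    F=ctrl.get_obs()["contact_force"]; f=-feel(th)
    print(round(th,3),round(f,2),F.round(1),hit)
    if hit or f>7.5: break
print(ctrl.get_obs()["clock"])
E
```

```text
0.1 [319.  244.7]
0.2 [318.7 247.6]
0.3 [318.3 250.5]
0.4 [317.9 253.6]
0.5 [317.6 256.7]
F [-0.58 -0.05 -0.02]
0.252 3.24 [-3.7 -0.2  2.3] False
0.264 3.09 [-2.4  0.7  3.2] False
0.276 2.79 [-1.9  0.4  2.8] False
0.288 2.47 [-1.9  1.2  3.5] False
0.3 2.72 [-1.5  0.2  3.3] False
0.312 2.93 [-1.1  0.8  3.5] False
0.324 2.54 [-2.  -0.1  2. ] False
0.336 2.56 [-2.   0.4  2.5] False
0.348 2.44 [-1.3  0.7  2.7] False
0.36 5.69 [-4.3  1.2  4.4] False
0.372 7.89 [-5.7  1.8  7. ] False
32.3333
```

```bash
python3 - <<'E'
from h import *
th=.372
while th<.46:
    th+=.008
    hit=ctrl.move_l(*pose(th,-1,-.0055),v=.01,threshold=5)
    F=ctrl.get_obs()["contact_force"]; f=-feel(th)
    print(round(th,3),round(f,2),F.round(1),hit)
    if hit or f>11 or np.linalg.norm(F)>15: break
print(ctrl.get_obs()["clock"])
im=[ctrl.get_image("top")[163:243,292:372],ctrl.get_image("scene")[202:282,280:360]]
cv2.imwrite("pics/c4.png",np.hstack([cv2.resize(i,(400,400),interpolation=cv2.INTER_CUBIC) for i in im])[:,:,::-1])
E
```

```text
0.38 9.49 [-7.   1.4  8. ] False
0.388 12.14 [-8.3  2.9  9.6] False
32.9
```

View pics/c4.png

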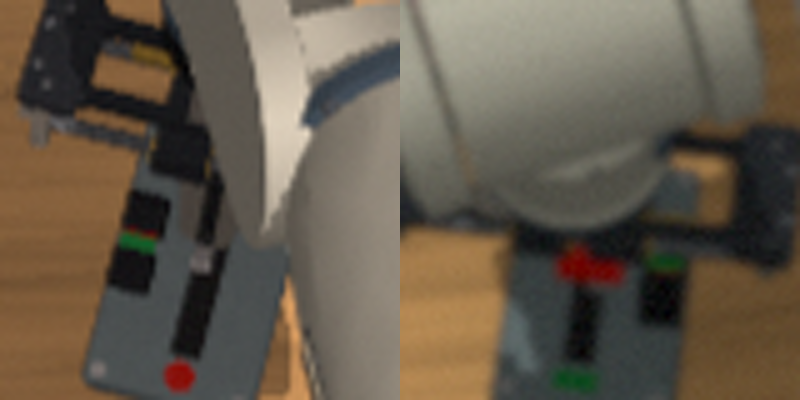

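```bash
python3 - <<'E'
from h import *
th=.388; o=ctrl.get_obs(); print((o["eef_pos"]-pose(th,-1,-.0055)[0]).round(4),o["opening"])
while th<.46:
    th+=.006
    p,q=pose(th,-1,-.0055)
    hit=ctrl.move_l(p,q,v=.01,threshold=5)
    F=ctrl.get_obs()["contact_force"]; f=-feel(th)
    print(round(th,3),round(f,2),F.round(1),hit)
    if hit or f>15 or np.linalg.norm(F)>17: break
ctrl.pause(.2)
# retreat the way it came, then up and clear along the tool axis
ctrl.move_l(*pose(th-.1,-1,.004),v=.05); ctrl.move_l(*pose(th-.1,-1,.015,up=.08),v=.12)
ctrl.move_l(ctrl.get_obs()["eef_pos"]+[-.12,0,.12],v=.2)
print(ctrl.get_obs()["clock"])
im=[ctrl.get_image("top")[173:253,292:372],ctrl.get_image("scene")[222:302,280:360]]
cv2.imwrite("pics/c5.png",np.hstack([cv2.resize(i,(400,400),interpolation=cv2.INTER_CUBIC) for i in im])[:,:,::-1])
E
```

```text
[-0.0017  0.0004  0.0005] 0.000360483598171442
0.394 12.88 [-9.9  2.5  9.6] False
0.4 14.29 [-10.6   2.7  10.1] False
0.406 16.02 [-11.8   3.   11. ] False
36.3417
```

View pics/c5.png

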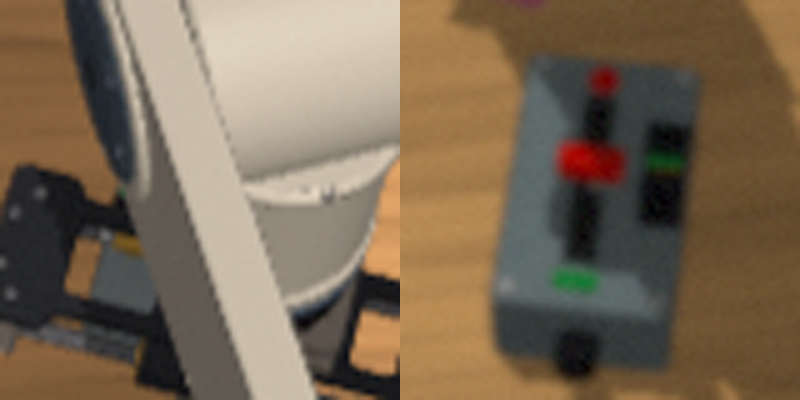

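```bash
python3 -c "
from plant import ctrl
o=ctrl.get_obs();print(o['clock'],o['contact_force'],o['eef_pos']);print(ctrl.close_job())"
```

```text
36.4417 [ 0.29969346  0.20912713 -0.42835649] [0.42338971 0.19938178 0.331271  ]
the job is handed in; nothing more can be done
None
```

I pushed the lever past the off stop until the spring began to bottom, held it there for over half a second, then threw it on to its hard stop (peak about 16 N along the push). It was handed in at 36 s with the arm clear; the flag was green apart from a faint red edge, and I could not read the latch directly.

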